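# Draw three coin cells into the glass dish and hold the dispenser open

### The job

Pick up the empty pink glass dish and, holding it level and clear of the counter under the lip of the cell dispenser's chute, push the spring-return rubber bumper back with the end of the dish, past its first two clicks to the third, where the gate is open and the three coin cells slide down into the dish. Stop at the third click and do not force the bumper on to its end stop. Finish while still holding the dish there, off the counter, with all three cells in it and the bumper held at the third click against its spring; leave the other things on the counter alone.

Things in the scene. Friction and masses are not known exactly. Their poses are not given: they have to be found in the camera images.
- dispenser: Coin-cell dispenser fixed to the counter, grey housing with a tilted open aluminium chute. Origin: on the counter (z 0) plumb below the nose of the bumper at rest; x axis level, away from the robot, the way the bumper is pushed; z up. In this frame (mm): housing x 80 to 130, y -31 to 31, z to 118; base plate x 60 to 170, y -50 to 50, 8 thick; gate posts lean from x -2 at the chute to x -24, z 111.
- lip (a point): Middle of the chute's lower edge, where the cells slide off: 80 mm above the counter (underside 76), at x -18 mm in the dispenser's frame, so it overhangs the bumper. The chute is 36 mm wide (gate posts 44) and rises towards +x at 28 degrees. Below it, as far as the bumper, all is free for a dish whose rim is lower than 72 mm. Cells land up to about 70 mm in front of the lip.
- bumper: The bumper: an upright black rubber cylinder 30 mm across, from 27 to 63 mm above the counter, under the chute on a steel rod; it slides level along the dispenser's x. Origin: at counter level (z 0) plumb below its nose, the point nearest the robot; moves with the bumper.
- travel (a joint): How far the bumper is pushed in, m: 0 at rest, clicks (notches) at 0.010, 0.020, 0.030, end stop 0.040. Return spring 3 N at rest, 4.8 N at the third click; about 1 to 1.5 N more just before each click, less just past the hump midway between clicks; let go, it springs back to 0. The gate lets no cell pass up to 0.022 and is open from 0.026 up. At the third click means 0.0265 to 0.034.
- dish: Pink glass rectangular dish, open on top, 140 mm long (its x), 84 mm wide (its y), 36 mm high, upright walls 8 mm thick, floor 8 mm thick, about 0.33 kg. Origin: centre of its underside. Both ends are alike. It can be taken by the wall of the end nearer the robot, one finger inside. It stands on the counter left or right of the dispenser.
- case_holder: Bystander: blue-coated watch case holder, 70 x 70 mm, 31 mm high, 90 mm steel rod through it. Origin: centre of its underside.
- canister: Bystander: round screw-top aluminium canister, 64 mm across, 79 mm high. Origin: centre of its underside.
- chronograph: Bystander: black watch head, 40 mm across, 12 mm high, lying face up. Origin: centre of its underside.
- pliers: Bystander: steel spring bar pliers, 145 mm long, 55 mm wide, 12 mm high, lying flat. Origin: on the counter near their middle.
- cell0_mid (a point): Centre of a steel coin cell, 24.5 mm across and 8 mm thick, 10 g; one of three lying flat one behind the other on the chute, held back by the gate (lowest).
- cell1_mid (a point): Centre of a steel coin cell, 24.5 mm across and 8 mm thick, 10 g; one of three lying flat one behind the other on the chute, held back by the gate (middle).
- cell2_mid (a point): Centre of a steel coin cell, 24.5 mm across and 8 mm thick, 10 g; one of three lying flat one behind the other on the chute, held back by the gate (uppermost).
Mind the look-alikes: they are no part of the job. There is more than one size of the dish; the one meant has the size given above.

How it is judged:
By the outcome, as a careful person would: the job done as asked, in the order asked, and still so for the second after the job is handed in, while the arm keeps its last pose, push and grip.
It also fails if it takes over 51 s, if anything falls off the work surface, if the arm or the gripper's body presses on something with over 40 N, if the wrist force passes 120 N, or if a joint passes its speed limit or range.

### The arm

A 7-joint arm with a two-finger parallel gripper is mounted at the origin on the work surface. World frame = base frame: x ahead of the robot, y to its left, z up, the work surface at z = 0. Lengths are in m, angles in rad, forces in N, time in s.
With the tool pointing down it reaches from about 0.425 to 0.875 m from the base axis. Payload 9.9 kg.
Tool frame: the origin (TCP) lies midway between the tips of the shut fingers; the grasp point (between the pads) lies 19 mm behind it; z points along the fingers, y is the line along which they close (so a half turn about z gives the same grasp; the last joint's range is limited). The gripper opens to 85 mm and grips with 20 to 120 N. Pads are 22 mm wide; open, the fingers measure 114 mm over their backs; the gripper's body (76 mm by 85 mm) begins 54 mm behind the grasp point. The pads swing forward as they close: fully open they stand 13 mm farther back than shut.
Start: joints at [1.222, 0.576, 0.025, 1.437, -0.015, 1.129, -0.057], TCP at [0.177, -0.651, 0.231] pointing down, gripper open.
Joint ranges: [-2.76, 2.76], [-0.34, 2.15], [-1.52, 1.57], [0.19, 2.46], [-1.09, 4.23], [0.17, 1.99], [-2.82, 2.82]. Speed limits (rad/s): [2.22, 2.22, 3.01, 3.01, 3.14, 3.14, 3.14].

### API

Orientations are given as a unit quaternion [x, y, z, w].
In Python, from workcell import readout, optics, arm gives the robot as it stands.
- The arm moves only by the tool step_arm, never from a script. Its argument "moves" is a list of rows, each an object of numbers: "hand": the finger opening in m, from 0 to 0.0854; "dx", "dy", "dz": the shift along the world's x, y, z in m; "rx", "ry", "rz": the turn, a rotation vector about the world's x, y, z in degrees. A call has 1 to 12 rows; each row shifts and turns the commanded pose from where the row before left it; what a row does not reach is not made up. A row lasts 1/12 s, in which the tool goes at most 41.7 mm and 7.16 degrees, less where a joint would pass 70% of its speed; a pose out of reach is approached as far as the arm can. A call is refused whole if a number of a shift passes 0.0417 or a number of a turn 7.16, either way. A call with a gripper value outside its range is refused whole. The fingers move at their own pace and stop on an object; "grip_force" is the grip in N (left out, the last holds). Time passes only in rows, so rows that do not move let the fingers close. It gives the time, the measured TCP pose, the force, the opening and the grip force at its end, in the units of the state.
- readout.observe(): the state, without advancing time (a new reading comes with each control period).
- optics.get_image(name): name is "scene" or "side" or "wrist"; returns the picture (420x560x3 uint8, red, green, blue); there is no depth.
- optics.camera_model(name): a dict with "vfov" (degrees; the focal length in pixels is half the picture's height over the tangent of half this angle, whatever the lens; pixels are square), "cx", "cy" (the principal point, pixels), "dist_coeffs" ([k1, k2, p1, p2, k3] as OpenCV has them; the pictures are not rectified), "world_from_camera" (4x4, takes a point from camera to world coordinates); the wrist camera has in their place "hand_eye" (4x4, takes a point from camera to tool coordinates, whose origin is the TCP and whose axes are the flange's). Camera axes: x right, y down, z forward; pixel columns grow to the right and rows downward; lengths in m; the calibration is good to about 2 mm. A picture is of the moment at which its call begins: read the wrist's pose just before it. camera_model takes no time and is no camera call.
- arm.finish_job(): hands the job in; it is judged then, once.
Trained networks look in the newest picture that a camera, given by its name, has taken for a name from the list of things; names that differ only in an ending like _2 or _b are one class to them, and where a whole thing is asked for, a point or a joint stands for the part that bears it (a point fixed in the world has none). Each returns a list of dicts, best first, with "score" (0 to 1); they miss things now and then, are a little off and sometimes report something else, mostly with a low value. They report only what shows in the picture. A call takes as long as a camera call. They do not tell look-alikes from the thing itself.
- optics.boxes_of(camera, thing): "bbox" ([left, top, right, bottom] in pixels, round what is visible of it).
The state is a dict: "clock": time; "joint_positions": joint angles; "qvel": joint speeds; "tau": joint torques, N m; "tcp_pos": TCP position; "tool_rot": TCP orientation; "contact_force": force on the tool from outside, world axes, zero at the start; "torque": the same for the moment, N m; "width": finger opening in m; "gripper_force": force on a finger pad.
Only numpy, scipy, OpenCV 4.12 (cv2) and the standard library are available. Lean on these libraries where they do the work, as an engineer would, in place of code of your own. Each camera call takes 0.05 s, during which the arm holds its last target. There are 200 camera calls.

## Working session

There is one attempt and no reset: what is moved stays moved. The work goes in short steps, Python scripts to look and compute and a tool call to move; the robot and the scene stay as the last step left them, time stands still between calls to the robot, and variables do not carry over. Pictures are saved under pics/ and viewed, at most 10 in all, crops included, and the job is handed in when it is done.

Besides the shell and the picture viewer there is one more tool, called after ">>>" by a JSON object that holds its "method" and its "body", one argument or row to a line. step_arm: Moves the arm, as the interface text tells. Its arguments: {"type":"object","properties":{"moves":{"type":"array","items":{"type":"object","properties":{"hand":{"type":"number"},"dx":{"type":"number"},"dy":{"type":"number"},"dz":{"type":"number"},"rx":{"type":"number"},"ry":{"type":"number"},"rz":{"type":"number"}}}},"grip_force":{"type":"number"}},"required":["moves"]}

```bash
mkdir -p pics; cat > h.py <<'E'
import numpy as np, cv2
from workcell import readout, optics, arm
from scipy.spatial.transform import Rotation as R
def cam(n):
    m=optics.camera_model(n); f=210/np.tan(np.radians(m['vfov']/2))
    K=np.array([[f,0,m['cx']],[0,f,m['cy']],[0,0,1]]); d=np.array(m['dist_coeffs'],float)
    if 'world_from_camera' in m: T=np.array(m['world_from_camera'])
    else:
        s=readout.observe(); W=np.eye(4); W[:3,:3]=R.from_quat(s['tool_rot']).as_matrix(); W[:3,3]=s['tcp_pos']; T=W@np.array(m['hand_eye'])
    return K,d,T
def unproj(n,uv,z,c=None):
    K,d,T=c or cam(n); p=cv2.undistortPoints(np.array(uv,float).reshape(-1,1,2),K,d)[:,0]
    r=np.c_[p,np.ones(len(p))]@T[:3,:3].T; o=T[:3,3]
    return o+r*((z-o[2])/r[:,2])[:,None]
def proj(n,P,c=None):
    K,d,T=c or cam(n); Ti=np.linalg.inv(T); return cv2.projectPoints(np.array(P,float).reshape(-1,3),cv2.Rodrigues(Ti[:3,:3])[0],Ti[:3,3],K,d)[0][:,0]
def shot(n,f):
    im=optics.get_image(n); cv2.imwrite('pics/'+f,im[:,:,::-1]); return im
E
python3 - <<'E'
from h import *
s=readout.observe(); print({k:np.round(v,3) for k,v in s.items()})
for n in('scene','side'):
    shot(n,n+'0.png'); print(n,np.round(cam(n)[2],3).tolist(),optics.camera_model(n)['vfov'])
    for t in('dispenser','dish','bumper','canister','case_holder','chronograph','pliers','cell0_mid','lip'):
        try:
            for b in optics.boxes_of(n,t)[:4]: 
                x=b['bbox']; print(t,round(b['score'],2),np.round(x), np.round(unproj(n,[[(x[0]+x[2])/2,(x[1]+x[3])/2]],0.02),3))
        except Exception as e: print(t,e)
a=cv2.imread('pics/scene0.png');b=cv2.imread('pics/side0.png')
E
```

```text
{'clock': np.float64(0.0), 'joint_positions': array([ 1.222,  0.576,  0.025,  1.438, -0.015,  1.129, -0.057]), 'qvel': array([-0.001, -0.001,  0.   ,  0.   , -0.001,  0.   , -0.   ]), 'tau': array([ 0.0000e+00, -7.6577e+01,  2.2510e+00, -2.8597e+01,  1.5000e-02,
        1.3000e-02,  0.0000e+00]), 'tcp_pos': array([ 0.177, -0.651,  0.23 ]), 'tool_rot': array([ 0.991,  0.132, -0.   , -0.001]), 'contact_force': array([ 0.608, -0.181,  0.22 ]), 'torque': array([ 0.005, -0.024,  0.051]), 'gripper_force': np.float64(0.0), 'width': np.float64(0.085)}
scene [[-0.248, 0.748, -0.615, 1.136], [0.969, 0.191, -0.159, 0.081], [-0.001, -0.636, -0.772, 0.838], [0.0, 0.0, 0.0, 1.0]] 57.891522164192665
dispenser 0.55 [287. 232. 325. 328.] [[0.679 0.047 0.02 ]]
dish 0.82 [ 72. 175. 155. 247.] [[ 0.6   -0.514  0.02 ]]
dish 0.76 [230. 132. 285. 195.] [[ 0.316 -0.176  0.02 ]]
dish 0.59 [164. 180. 212. 230.] [[ 0.529 -0.322  0.02 ]]
canister 0.84 [381. 308. 421. 347.] [[0.744 0.275 0.02 ]]
case_holder 0.62 [392. 234. 432. 269.] [[0.532 0.295 0.02 ]]
chronograph 0.77 [188. 268. 206. 288.] [[ 0.739 -0.21   0
[... 247 characters left out ...]
186428939
dispenser 0.96 [187. 209. 244. 257.] [[0.699 0.017 0.02 ]]
dish 0.84 [265. 150. 312. 182.] [[ 0.523 -0.327  0.02 ]]
dish 0.73 [310. 184. 376. 230.] [[ 0.308 -0.172  0.02 ]]
dish 0.58 [249. 106. 306. 149.] [[ 0.602 -0.525  0.02 ]]
canister 0.58 [162. 277. 185. 307.] [[0.763 0.256 0.02 ]]
canister 0.48 [160. 327. 209. 344.] [[0.69  0.389 0.02 ]]
case_holder 0.69 [231. 307. 267. 337.] [[0.52 0.31 0.02]]
chronograph 0.68 [231. 304. 264. 336.] [[0.526 0.303 0.02 ]]
chronograph 0.51 [221. 181. 232. 186.] [[ 0.719 -0.203  0.02 ]]
pliers 0.83 [160. 328. 206. 345.] [[0.693 0.392 0.02 ]]
lip 0.97 [185. 209. 241. 255.] [[0.708 0.014 0.02 ]]
lip 0.15 [158. 277. 185. 307.] [[0.769 0.258 0.02 ]]
```

View pics/scene0.png

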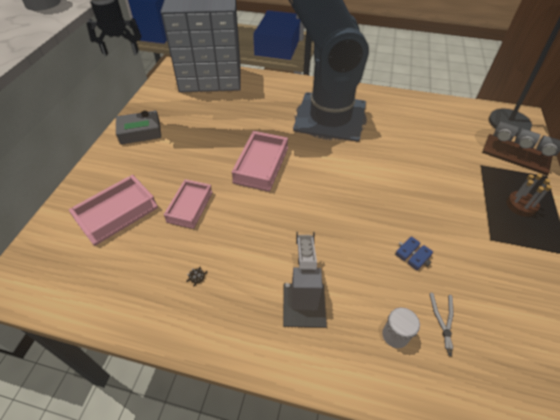

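```bash
python3 - <<'E'
import cv2
b=cv2.imread('pics/side0.png')[90:270,170:410]; cv2.imwrite('pics/side0c.png',cv2.resize(b,None,fx=3.3,fy=3.3,interpolation=cv2.INTER_CUBIC))
E
```

```text
(no output)
```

View pics/side0c.png

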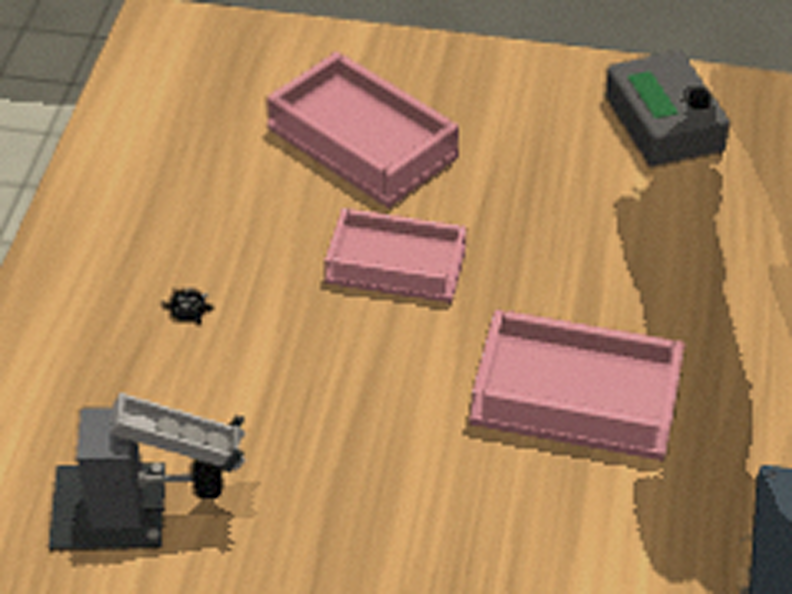

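The scene shows three pink dishes: left far (115,210), near the robot (260,160) and small (189,204). The dispenser is at (305,280) with its chute toward the robot. I'll measure the dish sizes next by fitting silhouettes.

```bash
cat > fit.py <<'E'
from h import *
from scipy.optimize import minimize
def pinkmask(n,box,f=None):
    im=cv2.imread(f or f'pics/{n}0.png'); h=cv2.cvtColor(im,cv2.COLOR_BGR2HSV).astype(int); b=im.astype(int)
    m=((b[:,:,0]-b[:,:,1]>8)&(b[:,:,2]-b[:,:,1]>25)).astype(np.uint8)
    k=np.zeros_like(m); x0,y0,x1,y1=[int(v) for v in box]; k[y0-8:y1+8,x0-8:x1+8]=1; m*=k
    N,l,st,_=cv2.connectedComponentsWithStats(m); i=1+np.argmax(st[1:,4]); return (l==i).astype(np.uint8)
def boxpts(p):
    x,y,a,L,W,H=p; q=np.array([[i*L/2,j*W/2,k*H] for i in(-1,1) for j in(-1,1) for k in(0,1)])
    c,s=np.cos(a),np.sin(a); return np.c_[x+c*q[:,0]-s*q[:,1],y+s*q[:,0]+c*q[:,1],q[:,2]]
S=8
def hullmask(uv,o,sh):
    h=cv2.convexHull(((uv-o+0.5)*S-0.5).astype(np.float32)); m=np.zeros(sh,np.uint8); cv2.fillConvexPoly(m,np.round(h).astype(int),1); return m
def fit(views,p0,free):
    D=[]
    for n,c,m in views:
        ys,xs=np.nonzero(m); o=np.array([xs.min()-6,ys.min()-6]); w,h=xs.max()-o[0]+7,ys.max()-o[1]+7
        sub=m[o[1]:o[1]+h,o[0]:o[0]+w]; cc=np.vstack([c_ for c_ in cv2.findContours(sub,0,2)[0]]); hm=np.zeros_like(sub); cv2.fillConvexPoly(hm,cv2.convexHull(cc),1)
        big=(cv2.resize(hm.astype(np.float32),None,fx=S,fy=S,interpolation=cv2.INTER_LINEAR)>.5).astype(np.uint8); D.append((n,c,o,big))
    def cost(v):
        p=np.array(p0,float); p[free]=v; t=0
        for n,c,o,b in D:
            m=hullmask(proj(n,boxpts(p),c),o,b.shape); t+=1-(m&b).sum()/max(1,(m|b).sum())
        return t
    v0=np.array(p0,float)[free]; sc=np.array([.02,.02,.3,.02,.02,.01])[free]
    best=None
    for k in range(3):
        sim=np.vstack([v0]+[v0+np.eye(len(v0))[i]*sc[i] for i in range(len(v0))])
        r=minimize(cost,v0,method='Nelder-Mead',options=dict(initial_simplex=sim,xatol=1e-5,fatol=1e-5,maxiter=600)); v0=r.x; sc=sc/3
    return r.x,r.fun
if __name__=='__main__':
    C={n:cam(n) for n in('scene','side')}
    for sb,db,x,y,a in [((72,175,155,247),(249,106,306,149),.6,-.52,-1),((230,132,285,195),(310,184,376,230),.31,-.175,0.1),((164,180,212,230),(265,150,312,182),.527,-.325,0.1)]:
        V=[('scene',C['scene'],pinkmask('scene',sb)),('side',C['side'],pinkmask('side',db))]
        out=min((fit(V,[x,y,aa,.14,.084,.036],[0,1,2,3,4,5]) for aa in (a,a+.7,a-.7)),key=lambda t:t[1])
        print(np.round(out[0],4),round(out[1],4))
    for n,r in(('scene',(270,215,345,340)),('side',(175,200,260,270))):
        i=cv2.imread(f'pics/{n}0.png')[r[1]:r[3],r[0]:r[2]]; cv2.imwrite(f'pics/disp_{n}.png',cv2.resize(i,None,fx=5,fy=5,interpolation=cv2.INTER_CUBIC)[:600])
    a,b=[cv2.imread(f'pics/disp_{n}.png') for n in('scene','side')]
    h=600; c=np.zeros((600,375+425,3),np.uint8); c[:a.shape[0],:375]=a; c[:b.shape[0],375:375+b.shape[1]]=b; cv2.imwrite('pics/disp.png',c)
E
python3 fit.py
```

```text
Traceback (most recent call last):
  File "fit.py", line 34, in <module>
    V=[('scene',C['scene'],pinkmask('scene',sb)),('side',C['side'],pinkmask('side',db))]
                           ~~~~~~~~^^^^^^^^^^^^
  File "fit.py", line 7, in pinkmask
    N,l,st,_=cv2.connectedComponentsWithStats(m); i=1+np.argmax(st[1:,4]); return (l==i).astype(np.uint8)
                                                      ~~~~~~~~~^^^^^^^^^^
ValueError: attempt to get argmax of an empty sequence
```

```bash
python3 -c "
import cv2;i=cv2.imread('pics/scene0.png');print(i[210,115],i[160,260],i[231,103],i[203,188],i[260,180],i[225,130])"
sed -i 's/b\[:,:,0\]-b\[:,:,1\]>8/b[:,:,0]-b[:,:,1]>-8/' fit.py; python3 fit.py
```

```text
[147 141 198] [146 141 199] [ 90  88 124] [147 141 199] [110 157 196] [ 75  99 124]
[ 0.5936 -0.516  -0.5774  0.1952  0.116   0.0497] 0.0378
[ 0.3034 -0.1706 -0.0486  0.1967  0.1166  0.0521] 0.0422
[ 0.5185 -0.3234 -0.0309  0.137   0.0817  0.0372] 0.0635
```

View pics/disp.png

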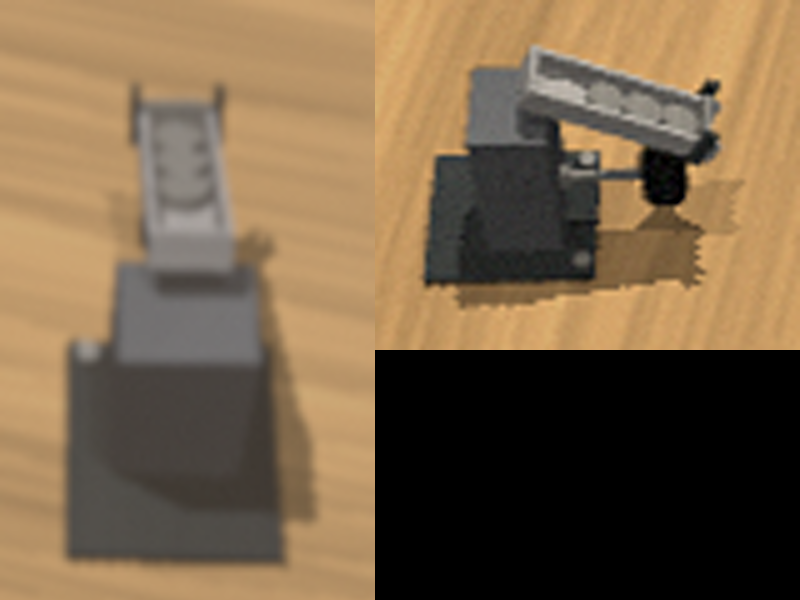

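The small dish (189,204) measures about 137 x 82 x 37 mm, so it's the target. The others, at (115,210) and (260,160), are about 196 x 116. In the enlarged dispenser views the base plate, housing top and chute corners are readable, and I'll fit the dispenser pose to them. The wrist starts off with an unknown view, so the close check comes once it is above the dish.

```bash
cat > disp.py <<'E'
from h import *
from scipy.optimize import least_squares
C={n:cam(n) for n in('scene','side')}
A=[((170,-50,8),(67,557)),((170,50,8),(285,562)),((60,-50,8),(66,343)),((80,-31,118),(118,265)),((80,31,118),(257,265)),((130,-31,118),(112,362)),((130,31,118),(263,362)),((-24,-22,111),(135,87)),((-24,22,111),(220,87))]
B=[((170,50,8),(426,281)),((60,50,8),(597,275)),((170,-50,8),(436,156)),((130,-31,118),(470,67)),((130,31,118),(470,144)),((15,0,27),(664,200)),((-24,-22,111),(714,84))]
def obs(L,o,dx): return np.array([[o[0]+(u-dx+.5)/5-.5,o[1]+(v+.5)/5-.5] for _,(u,v) in L])
OA,OB=obs(A,(270,215),0),obs(B,(175,200),375)
def W(L,p):
    q=np.array([l[0] for l in L])/1e3; c,s=np.cos(p[2]),np.sin(p[2]); return np.c_[p[0]+c*q[:,0]-s*q[:,1],p[1]+s*q[:,0]+c*q[:,1],q[:,2]]
def f(p): return np.r_[(proj('scene',W(A,p),C['scene'])-OA),(proj('side',W(B,p),C['side'])-OB)]
r=least_squares(lambda p:f(p).ravel(),[.6,.03,0],loss='soft_l1'); print(r.x,np.round(f(r.x),1).tolist())
E
python3 disp.py
python3 - <<'E'
from fit import *
C={n:cam(n) for n in('scene','side')}
for ns in(('scene',),('side',),('scene','side')):
    B={'scene':(164,180,212,230),'side':(265,150,312,182)}
    print(ns,fit([(n,C[n],pinkmask(n,B[n])) for n in ns],[.5185,-.323,-.03,.14,.084,.036],[0,1,2]))
E
```

```text
[0.62374063 0.02861396 0.22510512] [[-0.5, 0.1], [0.2, 0.2], [0.1, -0.5], [-0.6, -1.0], [0.0, -0.4], [0.8, 0.2], [0.1, 0.9], [-0.7, -1.8], [0.9, -1.4], [-1.2, -0.2], [-0.7, 0.2], [-0.7, -0.0], [-0.1, 0.3], [-1.5, 0.6], [0.1, -1.5], [0.9, -0.8]]
('scene',) (array([ 0.51834275, -0.32321364, -0.01967088]), np.float64(0.044896820970440565))
('side',) (array([ 0.5184814 , -0.3248981 , -0.03462059]), np.float64(0.03394829216688844))
('scene', 'side') (array([ 0.5185801 , -0.32417876, -0.01987997]), np.float64(0.08168517059489677))
```

Dispenser pose: (0.624, 0.029), yaw 0.225 rad. Dish: (0.5186, −0.324), yaw −0.02. Next I move above the dish's near end wall, turning the closing axis along the dish's length.

>>> {"method": "step_arm", "body": {
  "moves": [
    {"dx": 0.0229,"dy": 0.0272,"rz": 6.13,"hand": 0.05},
    {"dx": 0.0229,"dy": 0.0272,"rz": 6.13},
    {"dx": 0.0229,"dy": 0.0272,"rz": 6.13},
    {"dx": 0.0229,"dy": 0.0272,"rz": 6.13},
    {"dx": 0.0229,"dy": 0.0272,"rz": 6.13},
    {"dx": 0.0229,"dy": 0.0272,"rz": 6.13},
    {"dx": 0.0229,"dy": 0.0272,"rz": 6.13},
    {"dx": 0.0229,"dy": 0.0272,"rz": 6.13},
    {"dx": 0.0229,"dy": 0.0272,"rz": 6.13},
    {"dx": 0.0229,"dy": 0.0272,"rz": 6.13},
    {"dx": 0.0229,"dy": 0.0272,"rz": 6.13},
    {"dx": 0.0229,"dy": 0.0272,"rz": 6.13}
  ]
}}

```text
validation failed for argument at $.mo...
```

```bash
python3 - <<'E'
from h import *
s=readout.observe(); print(s['clock'],s['tcp_pos'],s['tool_rot'],s['width'],np.round(s['joint_positions'],2))
c=cam('wrist'); im=shot('wrist','w1.png').copy()
b=optics.boxes_of('wrist','dish'); print(b)
from fit import boxpts
P=boxpts([.5186,-.3242,-.02,.14,.084,.036]); uv=proj('wrist',P,c); print(np.round(uv).tolist())
o=im[:,:,::-1].copy()
for u,v in uv: cv2.circle(o,(int(u),int(v)),3,(0,255,0),1)
cv2.imwrite('pics/w1o.png',o)
E
```

```text
1.0 [ 0.17666902 -0.65148214  0.23132635] [9.91245807e-01 1.32029354e-01 1.10698801e-05 2.61795183e-05] 0.08558174655141851 [ 1.22  0.58  0.02  1.44 -0.01  1.13 -0.06]
[]
[[90.0, -122.0], [72.0, -143.0], [27.0, -128.0], [9.0, -142.0], [133.0, -219.0], [132.0, -214.0], [84.0, -196.0], [98.0, -157.0]]
```

View pics/w1o.png

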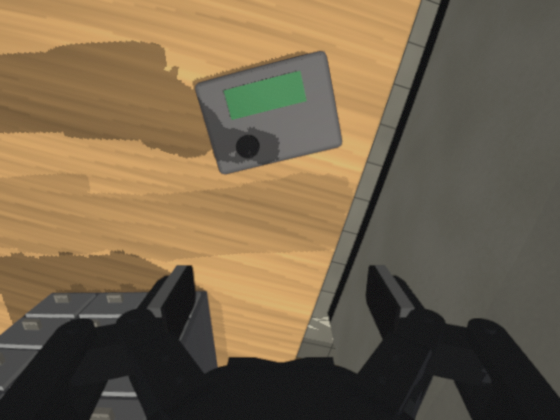

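The wrist shows only the scale and the counter edge, because the arm hasn't moved: the call was refused. I'll try one row to find the accepted format.

>>> {"method": "step_arm", "body": {
  "moves": [
    {"dx": 0.023,"dy": 0.027,"dz": 0.0,"rx": 0,"ry": 0,"rz": 6.1,"hand": 0.05}
  ]
}}

```text
clock: 1.18
tcp_pos: [0.1935, -0.6285, 0.2308]
tool_rot: [0.984, 0.18, -0.002, 0.001]
contact_force: [-1.9, 0.2, -1.2]
width: 0.0755
gripper_force: 0.0
```

>>> {"method": "step_arm", "body": {
  "moves": [
    {"dx": 0.023,"dy": 0.027,"dz": 0,"rx": 0,"ry": 0,"rz": 6.1,"hand": 0.05},
    {"dx": 0.023,"dy": 0.027,"dz": 0,"rx": 0,"ry": 0,"rz": 6.1,"hand": 0.05},
    {"dx": 0.023,"dy": 0.027,"dz": 0,"rx": 0,"ry": 0,"rz": 6.1,"hand": 0.05},
    {"dx": 0.023,"dy": 0.027,"dz": 0,"rx": 0,"ry": 0,"rz": 6.1,"hand": 0.05},
    {"dx": 0.023,"dy": 0.027,"dz": 0,"rx": 0,"ry": 0,"rz": 6.1,"hand": 0.05},
    {"dx": 0.023,"dy": 0.027,"dz": 0,"rx": 0,"ry": 0,"rz": 6.1,"hand": 0.05},
    {"dx": 0.023,"dy": 0.027,"dz": 0,"rx": 0,"ry": 0,"rz": 6.1,"hand": 0.05},
    {"dx": 0.023,"dy": 0.027,"dz": 0,"rx": 0,"ry": 0,"rz": 6.1,"hand": 0.05},
    {"dx": 0.023,"dy": 0.027,"dz": 0,"rx": 0,"ry": 0,"rz": 6.1,"hand": 0.05},
    {"dx": 0.023,"dy": 0.027,"dz": 0,"rx": 0,"ry": 0,"rz": 6.1,"hand": 0.05},
    {"dx": 0.023,"dy": 0.028,"dz": 0,"rx": 0,"ry": 0,"rz": 6.1,"hand": 0.05}
  ]
}}

```text
clock: 2.1
tcp_pos: [0.4535, -0.3253, 0.2316]
tool_rot: [0.715, 0.699, -0.0, 0.0]
contact_force: [0.9, -0.6, 1.1]
width: 0.0502
gripper_force: 0.0
```

```bash
python3 - <<'E'
from h import *
s=readout.observe(); print(s['clock'],s['tcp_pos'],s['tool_rot'],s['width'],np.round(s['joint_positions'],2))
c=cam('wrist'); im=shot('wrist','w2.png').copy()
b=optics.boxes_of('wrist','dish'); print(b)
from fit import boxpts
P=boxpts([.5186,-.3242,-.02,.14,.084,.036]); uv=proj('wrist',P,c); print(np.round(uv).tolist())
o=im[:,:,::-1].copy()
for u,v in uv: cv2.circle(o,(int(u),int(v)),3,(0,255,0),1)
cv2.imwrite('pics/w2o.png',o)
E
```

```text
2.1 [ 0.45353801 -0.32530892  0.23159591] [ 7.15393760e-01  6.98721424e-01 -7.32321582e-05  3.66176817e-04] 0.05016097877301242 [ 0.79  0.42 -0.37  1.74  0.17  1.01  0.34]
[{'bbox': [301.3, 245.1, 468.7, 375.5], 'score': 0.91}, {'bbox': [279.9, 146.5, 401.3, 224.1], 'score': 0.76}, {'bbox': [32.1, 0.1, 235.9, 106.2], 'score': 0.73}]
[[277.0, 208.0], [276.0, 217.0], [276.0, 143.0], [276.0, 146.0], [383.0, 208.0], [392.0, 217.0], [389.0, 144.0], [400.0, 146.0]]
```

View pics/w2o.png

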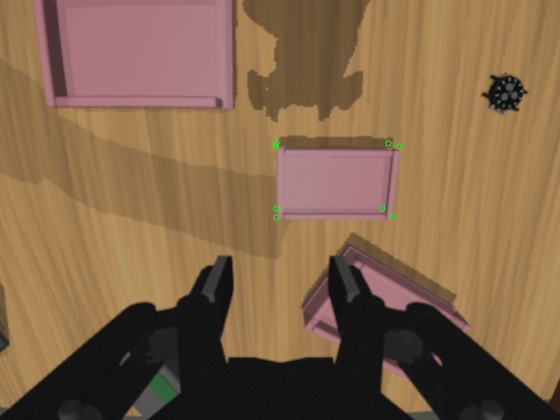

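The wrist view shows the small dish at (338,182), its rim matching the projected corners to about 3 px. The two large look-alikes are at (135,50) and (385,310). I'll refine with this view.

```bash
python3 - <<'E'
from fit import *
C={n:cam(n) for n in('scene','side','wrist')}
B={'scene':(164,180,212,230),'side':(265,150,312,182),'wrist':(275,143,402,222)}
V={n:(n,C[n],pinkmask(n,B[n],'pics/w2.png' if n=='wrist' else None)) for n in B}
ys,xs=np.nonzero(V['wrist'][2]);print(xs.min(),xs.max(),ys.min(),ys.max())
print(fit([V['wrist']],[.5185,-.323,-.02,.14,.084,.036],[0,1,2]))
print(fit([V['wrist']],[.5185,-.323,-.02,.14,.084,.036],[0,1,2,3,4]))
print(fit(list(V.values()),[.5185,-.323,-.02,.14,.084,.036],[0,1,2]))
E
```

```text
277 398 147 219
(array([ 0.52312243, -0.32156554, -0.0182944 ]), np.float64(0.013707130667988565))
(array([ 0.52302608, -0.32182287, -0.01289039,  0.13970505,  0.08336766]), np.float64(0.009623632180937869))
(array([ 0.5199306 , -0.32268229, -0.01820896]), np.float64(0.16719418619269888))
```

>>> {"method": "step_arm", "body": {
  "moves": [
    {"dx": 0.001,"dy": 0.004,"dz": -0.035,"rx": 0,"ry": 0,"rz": 0.3,"hand": 0.05},
    {"dx": 0,"dy": 0,"dz": -0.04,"rx": 0,"ry": 0,"rz": 0,"hand": 0.05},
    {"dx": 0,"dy": 0,"dz": -0.04,"rx": 0,"ry": 0,"rz": 0,"hand": 0.05},
    {"dx": 0,"dy": 0,"dz": -0.04,"rx": 0,"ry": 0,"rz": 0,"hand": 0.05},
    {"dx": 0,"dy": 0,"dz": -0.03,"rx": 0,"ry": 0,"rz": 0,"hand": 0.05},
    {"dx": 0,"dy": 0,"dz": -0.02,"rx": 0,"ry": 0,"rz": 0,"hand": 0.05},
    {"dx": 0,"dy": 0,"dz": -0.014,"rx": 0,"ry": 0,"rz": 0,"hand": 0.05},
    {"dx": 0,"dy": 0,"dz": 0,"rx": 0,"ry": 0,"rz": 0,"hand": 0.05}
  ]
}}

```text
clock: 2.87
tcp_pos: [0.452, -0.322, 0.0095]
tool_rot: [0.715, 0.699, -0.001, -0.002]
contact_force: [0.6, 0.1, 0.2]
width: 0.05
gripper_force: 0.0
```

```bash
python3 - <<'E'
from h import *
s=readout.observe(); print(s['clock'],s['tcp_pos'],s['tool_rot'],s['contact_force'])
shot('scene','s3.png'); shot('side','d3.png'); im=shot('wrist','w3.png')
a=cv2.imread('pics/s3.png')[150:270,120:260]; b=cv2.imread('pics/d3.png')[110:230,230:370]; c=cv2.imread('pics/w3.png')[180:420,140:420]
A=cv2.resize(a,(400,300),interpolation=2);B=cv2.resize(b,(400,300),interpolation=2);D=cv2.resize(c,(350,300))
o=np.zeros((600,800,3),np.uint8);o[:300,:400]=A;o[:300,400:]=B;o[300:,:350]=D;cv2.imwrite('pics/m3.png',o)
E
```

```text
2.8667 [ 0.45199037 -0.32196181  0.00950452] [ 7.15493716e-01  6.98615434e-01 -6.57859292e-04 -2.18749138e-03] [0.61567725 0.11072799 0.15729615]
```

View pics/m3.png

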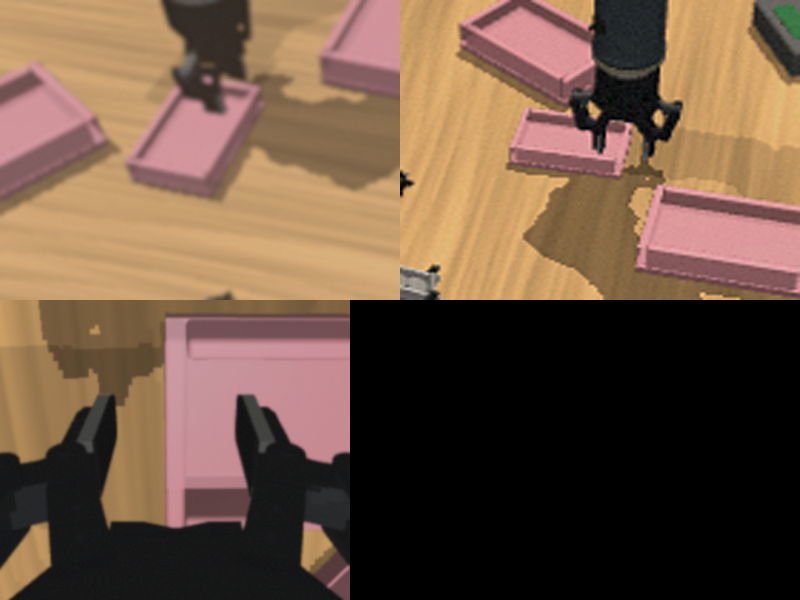

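The end wall (m3 crop, column 175) lies midway between the fingers. I raise 3 mm and close.

>>> {"method": "step_arm", "body": {
  "moves": [
    {"dx": 0,"dy": 0,"dz": 0.0035,"rx": 0,"ry": 0,"rz": 0,"hand": 0.05},
    {"dx": 0,"dy": 0,"dz": 0,"rx": 0,"ry": 0,"rz": 0,"hand": 0.02},
    {"dx": 0,"dy": 0,"dz": 0,"rx": 0,"ry": 0,"rz": 0,"hand": 0.02},
    {"dx": 0,"dy": 0,"dz": 0,"rx": 0,"ry": 0,"rz": 0,"hand": 0},
    {"dx": 0,"dy": 0,"dz": 0,"rx": 0,"ry": 0,"rz": 0,"hand": 0},
    {"dx": 0,"dy": 0,"dz": 0,"rx": 0,"ry": 0,"rz": 0,"hand": 0},
    {"dx": 0,"dy": 0,"dz": 0,"rx": 0,"ry": 0,"rz": 0,"hand": 0}
  ],
  "grip_force": 90
}}

```text
clock: 3.6
tcp_pos: [0.4538, -0.3228, 0.0167]
tool_rot: [0.715, 0.699, -0.0, 0.0]
contact_force: [-2.4, 0.2, 9.4]
width: 0.0056
gripper_force: 89.3
```

>>> {"method": "step_arm", "body": {
  "moves": [
    {"dx": 0,"dy": 0,"dz": 0.01,"rx": 0,"ry": 0,"rz": 0,"hand": 0},
    {"dx": 0,"dy": 0,"dz": 0.02,"rx": 0,"ry": 0,"rz": 0,"hand": 0},
    {"dx": 0,"dy": 0,"dz": 0.02,"rx": 0,"ry": 0,"rz": 0,"hand": 0},
    {"dx": 0,"dy": 0,"dz": 0,"rx": 0,"ry": 0,"rz": 0,"hand": 0},
    {"dx": 0,"dy": 0,"dz": 0,"rx": 0,"ry": 0,"rz": 0,"hand": 0}
  ]
}}

```text
clock: 4.02
tcp_pos: [0.454, -0.3228, 0.0668]
tool_rot: [0.715, 0.699, 0.0, 0.001]
contact_force: [-0.3, 0.7, -2.8]
width: 0.0055
gripper_force: 88.3
```

```bash
python3 - <<'E'
from h import *
s=readout.observe(); print(s['clock'],s['tcp_pos'],s['tool_rot'],s['contact_force'],s['torque'],s['width'],s['gripper_force'])
shot('scene','s4.png'); shot('side','d4.png'); im=shot('wrist','w4.png')
a=cv2.imread('pics/s4.png')[150:270,120:260]; b=cv2.imread('pics/d4.png')[110:230,230:370]; c=cv2.imread('pics/w4.png')[180:420,140:420]
A=cv2.resize(a,(400,300),interpolation=2);B=cv2.resize(b,(400,300),interpolation=2);D=cv2.resize(c,(350,300))
o=np.zeros((600,800,3),np.uint8);o[:300,:400]=A;o[:300,400:]=B;o[300:,:350]=D;cv2.imwrite('pics/m4.png',o)
E
```

```text
4.0167 [ 0.45399868 -0.32283871  0.06677248] [7.15342131e-01 6.98773766e-01 1.75497046e-04 9.10474773e-04] [-0.29630593  0.68630788 -2.75892897] [0.01028529 0.20212238 0.00512499] 0.005533187925706588 88.27041506767273
```

View pics/m4.png

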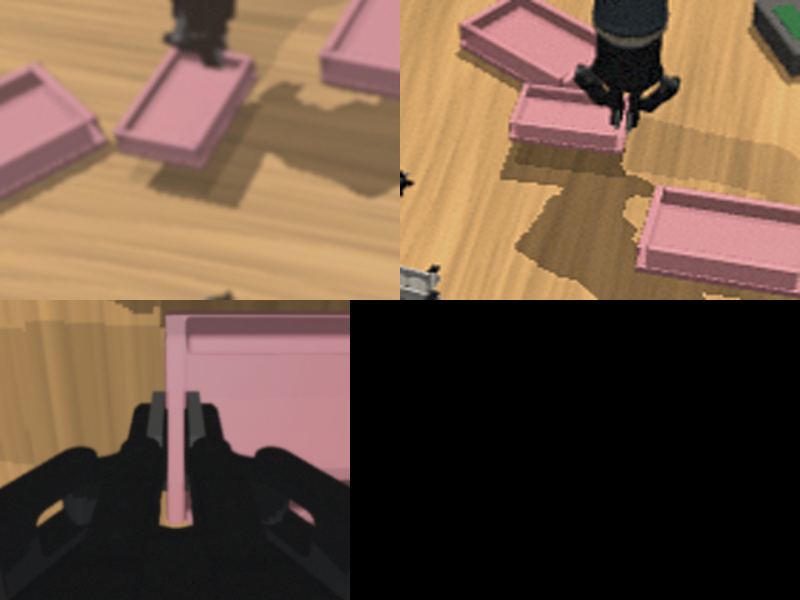

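The dish is lifted about 50 mm and held by its end wall (wrist crop column 175), with roughly 3 N of weight on the wrist. I carry it to 40 mm in front of the bumper and turn it in line with the dispenser.

>>> {"method": "step_arm", "body": {
  "moves": [
    {"dx": 0,"dy": 0.02,"dz": 0,"rx": 0,"ry": 0,"rz": 1.4,"hand": 0},
    {"dx": 0,"dy": 0.032,"dz": 0,"rx": 0,"ry": 0,"rz": 1.4,"hand": 0},
    {"dx": 0,"dy": 0.035,"dz": 0,"rx": 0,"ry": 0,"rz": 1.4,"hand": 0},
    {"dx": 0,"dy": 0.035,"dz": 0,"rx": 0,"ry": 0,"rz": 1.4,"hand": 0},
    {"dx": 0,"dy": 0.035,"dz": 0,"rx": 0,"ry": 0,"rz": 1.4,"hand": 0},
    {"dx": 0,"dy": 0.035,"dz": 0,"rx": 0,"ry": 0,"rz": 1.4,"hand": 0},
    {"dx": 0,"dy": 0.035,"dz": 0,"rx": 0,"ry": 0,"rz": 1.4,"hand": 0},
    {"dx": 0,"dy": 0.035,"dz": 0,"rx": 0,"ry": 0,"rz": 1.4,"hand": 0},
    {"dx": 0,"dy": 0.03,"dz": 0,"rx": 0,"ry": 0,"rz": 1.4,"hand": 0},
    {"dx": -0.001,"dy": 0.02,"dz": 0,"rx": 0,"ry": 0,"rz": 1.4,"hand": 0},
    {"dx": 0,"dy": 0,"dz": 0,"rx": 0,"ry": 0,"rz": 0.2,"hand": 0},
    {"dx": 0,"dy": 0,"dz": 0,"rx": 0,"ry": 0,"rz": 0,"hand": 0}
  ]
}}

```text
clock: 5.17
tcp_pos: [0.4522, -0.0092, 0.0652]
tool_rot: [0.622, 0.783, -0.0, -0.001]
contact_force: [-0.1, -0.4, -1.8]
width: 0.0061
gripper_force: 88.2
```

```bash
cat > see.py <<'E'
from h import *
from disp import r as dr
import sys
D=dr.x; k=sys.argv[1]
def dw(q): 
    q=np.atleast_2d(q)/1e3; c,s=np.cos(D[2]),np.sin(D[2]); return np.c_[D[0]+c*q[:,0]-s*q[:,1],D[1]+s*q[:,0]+c*q[:,1],q[:,2]]
s=readout.observe(); Rm=R.from_quat(s['tool_rot']).as_matrix(); t=np.array(s['tcp_pos'])
y=Rm[:,1]*np.sign(Rm[0,1]); yaw=np.arctan2(y[1],y[0])
c,s_=np.cos(D[2]),np.sin(D[2]); d=t[:2]-D[:2]; 
print('clock',s['clock'],'tcp',np.round(t,4),'yaw',round(yaw,4),'F',np.round(s['contact_force'],2),'tq',np.round(s['torque'],2),'w',round(s['width'],4),'g',round(s['gripper_force'],1))
print('tcp in disp',np.round([c*d[0]+s_*d[1],-s_*d[0]+c*d[1]],4),'tool z',np.round(Rm[:,2],4),'yawerr',round(yaw-D[2],4))
# dish predicted, fitted to images with wall height offset
cen=t[:2]+0.066*y[:2]/np.hypot(*y[:2]); print('dish c',cen, 'underside',t[2]-.0167)
from fit import boxpts
P=boxpts([*cen,yaw,.14,.084,.036]); P[:,2]+=t[2]-.0167
Q=dw([[-18,-18,80],[-18,18,80],[0,0,45],[170,50,8],[170,-50,8],[60,-50,8],[-24,-22,111],[-24,22,111],[80,31,118],[80,-31,118],[130,31,118],[130,-31,118]])
tiles=[]
for n,sz in(('scene',(230,180,350,340)),('side',(180,180,320,280)),('wrist',(0,0,560,420))):
    cc=cam(n); im=shot(n,f'{n}_{k}.png')[:,:,::-1]; m=2.0 if n=='wrist' else 5
    f={'scene':(300,400),'side':(500,357),'wrist':(320,240)}[n]; x0,y0,x1,y1=sz
    o=cv2.resize(im[y0:y1,x0:x1],f,interpolation=cv2.INTER_CUBIC); sx=f[0]/(x1-x0)
    for pts,col in((P,(0,255,0)),(Q,(0,0,255))):
        for u,v in proj(n,pts,cc): cv2.circle(o,(int((u+.5-x0)*sx),int((v+.5-y0)*sx)),2,col,1)
    tiles.append(o)
o=np.zeros((600,800,3),np.uint8); o[:400,:300]=tiles[0]; o[:357,300:]=tiles[1]; o[359:599,300:620]=tiles[2]; cv2.imwrite(f'pics/see_{k}.png',o)
E
python3 see.py a
```

```text
[0.62374063 0.02861396 0.22510512] [[-0.5, 0.1], [0.2, 0.2], [0.1, -0.5], [-0.6, -1.0], [0.0, -0.4], [0.8, 0.2], [0.1, 0.9], [-0.7, -1.8], [0.9, -1.4], [-1.2, -0.2], [-0.7, 0.2], [-0.7, -0.0], [-0.1, 0.3], [-1.5, 0.6], [0.1, -1.5], [0.9, -0.8]]
clock 5.1667 tcp [ 0.4522 -0.0092  0.0652] yaw 0.2279 F [-0.13 -0.42 -1.84] tq [-0.09  0.17  0.03] w 0.0061 g 88.2
tcp in disp [-0.1757  0.0015] tool z [-1.4e-03  3.0e-04 -1.0e+00] yawerr 0.0028
dish c [0.51644784 0.00573901] underside 0.048481927106102045
```

View pics/see_a.png

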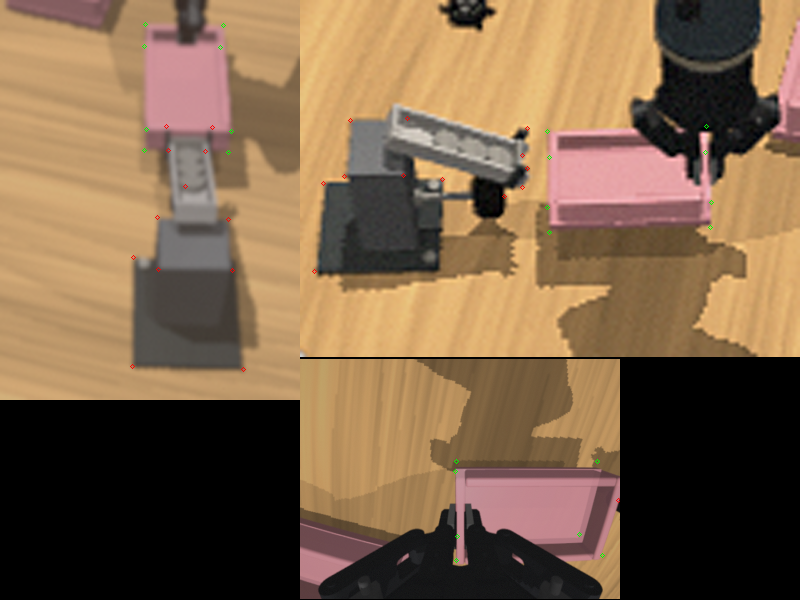

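The dish's long axis lines up with the chute (scene tile, dish x 145–230, chute about 190). In the wrist tile its far end looks nearer the camera than predicted, (617,475) against (600,461), so it may be tilted up. I'll fit pitch and roll.

```bash
cat > fit6.py <<'E'
from fit import *
import sys
def run(k,use,boxes):
    s=readout.observe(); Rm=R.from_quat(s['tool_rot']).as_matrix(); t=np.array(s['tcp_pos']); y=Rm[:,1]*np.sign(Rm[0,1]); yaw=np.arctan2(y[1],y[0])
    q=np.array([[i*.07+.066,j*.042,h*.036-.018] for i in(-1,1) for j in(-1,1) for h in(0,1)])
    def pts(p): # p: dx,dy(lateral),z mid-height at wall,yaw,pitch(up +),roll
        return t*[1,1,0]+[0,0,p[2]]+R.from_euler('ZYX',[yaw+p[3],-p[4],p[5]]).apply(q+[p[0],p[1],0])
    D=[]
    for n in use:
        c=cam(n); m=pinkmask(n,boxes[n],f'pics/{n}_{k}.png'); cs=np.vstack(cv2.findContours(m,0,1)[0])[:,0]; h=cv2.convexHull(cs)
        o=h.reshape(-1,2).min(0)-8; w,hh=h.reshape(-1,2).max(0)-o+9; hm=np.zeros((hh,w),np.uint8); cv2.fillConvexPoly(hm,h-o,1)
        D.append((n,c,o,(cv2.resize(hm.astype(np.float32),None,fx=S,fy=S)>.5).astype(np.uint8)))
    def cost(p,each=False):
        e=[1-(m&b).sum()/(m|b).sum() for n,c,o,b in D for m in[hullmask(proj(n,pts(p),c),o,b.shape)]]
        return e if each else sum(e)+ .02*((p[0]/.004)**2+(p[1]/.004)**2+(p[3]/.05)**2)
    v=np.array([0,0,t[2]+.001,0,0,0.]); sc=np.array([.003,.003,.005,.03,.05,.05])
    for _ in range(4):
        r=minimize(cost,v,method='Nelder-Mead',options=dict(initial_simplex=np.vstack([v,v+np.diag(sc)]),maxiter=800,xatol=1e-5,fatol=1e-6)); v=r.x; sc=sc/2
    P=pts(v); print(use,np.round(v,4),np.round(cost(v,True),3),'underside z range',np.round(P[:,2].min(),4),'rim max',np.round(P[:,2].max(),4)); return P
if __name__=='__main__':
    B=dict(scene=(285,185,325,245),side=(245,212,300,246),wrist=(265,190,560,375))
    for u in(('scene','side'),('wrist',),('scene','side','wrist')): run('a',u,B)
E
python3 fit6.py
```

```text
('scene', 'side') [-0.0001  0.0018  0.0645  0.0094  0.0424  0.0178] [0.023 0.043] underside z range 0.0457 rim max 0.089
('wrist',) [-0.0006 -0.0021  0.0684 -0.0085 -0.0158  0.005 ] [0.014] underside z range 0.048 rim max 0.0866
('scene', 'side', 'wrist') [-0.0003  0.0016  0.0658  0.0018  0.0169  0.0139] [0.043 0.045 0.101] underside z range 0.0472 rim max 0.0867
```

Pitch is within about ±2°, which I treat as level. Now I lower to an underside of about 22 mm and approach to about 8 mm short of the bumper.

>>> {"method": "step_arm", "body": {
  "moves": [
    {"dx": 0.0003,"dy": -0.0013,"dz": -0.009,"rx": 0,"ry": 0,"rz": 0,"hand": 0},
    {"dx": 0,"dy": 0,"dz": -0.009,"rx": 0,"ry": 0,"rz": 0,"hand": 0},
    {"dx": 0,"dy": 0,"dz": -0.0085,"rx": 0,"ry": 0,"rz": 0,"hand": 0},
    {"dx": 0.0098,"dy": 0.0022,"dz": 0,"rx": 0,"ry": 0,"rz": 0,"hand": 0},
    {"dx": 0.0098,"dy": 0.0022,"dz": 0,"rx": 0,"ry": 0,"rz": 0,"hand": 0},
    {"dx": 0.0098,"dy": 0.0022,"dz": 0,"rx": 0,"ry": 0,"rz": 0,"hand": 0},
    {"dx": 0,"dy": 0,"dz": 0,"rx": 0,"ry": 0,"rz": 0,"hand": 0},
    {"dx": 0,"dy": 0,"dz": 0,"rx": 0,"ry": 0,"rz": 0,"hand": 0}
  ]
}}

```text
clock: 5.98
tcp_pos: [0.4835, -0.0048, 0.0394]
tool_rot: [0.623, 0.782, 0.001, 0.0]
contact_force: [-0.3, -1.1, -3.7]
width: 0.0059
gripper_force: 88.4
```

```bash
python3 see.py b
```

```text
[0.62374063 0.02861396 0.22510512] [[-0.5, 0.1], [0.2, 0.2], [0.1, -0.5], [-0.6, -1.0], [0.0, -0.4], [0.8, 0.2], [0.1, 0.9], [-0.7, -1.8], [0.9, -1.4], [-1.2, -0.2], [-0.7, 0.2], [-0.7, -0.0], [-0.1, 0.3], [-1.5, 0.6], [0.1, -1.5], [0.9, -0.8]]
clock 5.9833 tcp [ 0.4835 -0.0048  0.0394] yaw 0.2249 F [-0.27 -1.11 -3.74] tq [-0.04  0.2   0.02] w 0.0059 g 88.4
tcp in disp [-0.1442 -0.0012] tool z [ 1.1e-03  4.0e-04 -1.0e+00] yawerr -0.0002
dish c [0.54780647 0.00995455] underside 0.022742656497450116
```

View pics/see_b.png

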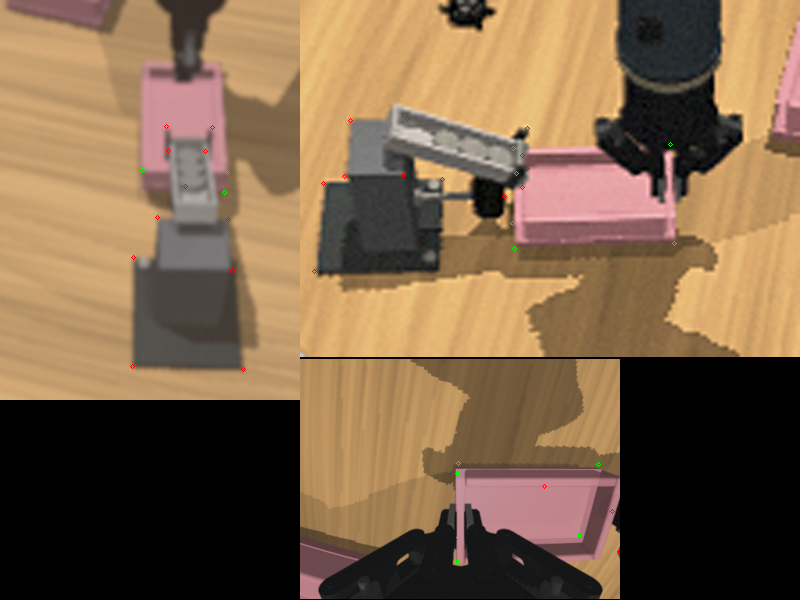

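The dish end (side tile x 515) sits just in front of the bumper (505), under the lip, with the rim clear. Now I advance until contact.

>>> {"method": "step_arm", "body": {
  "moves": [
    {"dx": 0.0058,"dy": 0.0014,"dz": 0,"rx": 0,"ry": 0,"rz": 0,"hand": 0},
    {"dx": 0,"dy": 0,"dz": 0,"rx": 0,"ry": 0,"rz": 0,"hand": 0},
    {"dx": 0,"dy": 0,"dz": 0,"rx": 0,"ry": 0,"rz": 0,"hand": 0}
  ]
}}

```text
clock: 6.38
tcp_pos: [0.4886, -0.0036, 0.0394]
tool_rot: [0.623, 0.782, 0.0, 0.0]
contact_force: [0.3, 0.5, -2.5]
width: 0.006
gripper_force: 88.4
```

>>> {"method": "step_arm", "body": {
  "moves": [
    {"dx": 0.0019,"dy": 0.0005,"dz": 0,"rx": 0,"ry": 0,"rz": 0,"hand": 0},
    {"dx": 0,"dy": 0,"dz": 0,"rx": 0,"ry": 0,"rz": 0,"hand": 0},
    {"dx": 0,"dy": 0,"dz": 0,"rx": 0,"ry": 0,"rz": 0,"hand": 0}
  ]
}}

```text
clock: 6.63
tcp_pos: [0.4901, -0.0032, 0.0393]
tool_rot: [0.623, 0.782, 0.0, 0.0]
contact_force: [-0.4, 0.4, -1.9]
width: 0.0059
gripper_force: 88.4
```

>>> {"method": "step_arm", "body": {
  "moves": [
    {"dx": 0.0019,"dy": 0.0004,"dz": 0,"rx": 0,"ry": 0,"rz": 0,"hand": 0},
    {"dx": 0,"dy": 0,"dz": 0,"rx": 0,"ry": 0,"rz": 0,"hand": 0},
    {"dx": 0,"dy": 0,"dz": 0,"rx": 0,"ry": 0,"rz": 0,"hand": 0}
  ]
}}

```text
clock: 6.88
tcp_pos: [0.4913, -0.0031, 0.0391]
tool_rot: [0.623, 0.782, -0.001, -0.0]
contact_force: [-3.1, -0.9, -2.7]
width: 0.0062
gripper_force: 88.5
```

>>> {"method": "step_arm", "body": {
  "moves": [
    {"dx": 0.0019,"dy": 0.0004,"dz": 0,"rx": 0,"ry": 0,"rz": 0,"hand": 0},
    {"dx": 0,"dy": 0,"dz": 0,"rx": 0,"ry": 0,"rz": 0,"hand": 0},
    {"dx": 0,"dy": 0,"dz": 0,"rx": 0,"ry": 0,"rz": 0,"hand": 0}
  ]
}}

```text
clock: 7.13
tcp_pos: [0.4934, -0.0026, 0.0391]
tool_rot: [0.623, 0.782, -0.0, -0.0]
contact_force: [-4.0, -1.1, -2.4]
width: 0.0063
gripper_force: 88.4
```

>>> {"method": "step_arm", "body": {
  "moves": [
    {"dx": 0.0019,"dy": 0.0004,"dz": 0,"rx": 0,"ry": 0,"rz": 0,"hand": 0},
    {"dx": 0,"dy": 0,"dz": 0,"rx": 0,"ry": 0,"rz": 0,"hand": 0},
    {"dx": 0,"dy": 0,"dz": 0,"rx": 0,"ry": 0,"rz": 0,"hand": 0}
  ]
}}

```text
clock: 7.38
tcp_pos: [0.4959, -0.002, 0.0393]
tool_rot: [0.623, 0.782, 0.0, 0.0]
contact_force: [-2.5, -1.0, -4.0]
width: 0.0062
gripper_force: 88.3
```

Contact came at a TCP of about −0.137 m in the dispenser frame, as predicted. The force peaked and then dropped past the first hump. I keep pushing in small steps.

>>> {"method": "step_arm", "body": {
  "moves": [
    {"dx": 0.0029,"dy": 0.0007,"dz": 0,"rx": 0,"ry": 0,"rz": 0,"hand": 0},
    {"dx": 0,"dy": 0,"dz": 0,"rx": 0,"ry": 0,"rz": 0,"hand": 0},
    {"dx": 0,"dy": 0,"dz": 0,"rx": 0,"ry": 0,"rz": 0,"hand": 0}
  ]
}}

```text
clock: 7.63
tcp_pos: [0.4993, -0.0012, 0.0394]
tool_rot: [0.623, 0.782, 0.0, 0.0]
contact_force: [-2.5, -0.6, -3.2]
width: 0.0065
gripper_force: 88.3
```

>>> {"method": "step_arm", "body": {
  "moves": [
    {"dx": 0.0029,"dy": 0.0006,"dz": 0,"rx": 0,"ry": 0,"rz": 0,"hand": 0},
    {"dx": 0,"dy": 0,"dz": 0,"rx": 0,"ry": 0,"rz": 0,"hand": 0},
    {"dx": 0,"dy": 0,"dz": 0,"rx": 0,"ry": 0,"rz": 0,"hand": 0}
  ]
}}

```text
clock: 7.88
tcp_pos: [0.5014, -0.0008, 0.0392]
tool_rot: [0.623, 0.782, -0.0, -0.0]
contact_force: [-3.8, -0.6, -2.2]
width: 0.0062
gripper_force: 88.5
```

>>> {"method": "step_arm", "body": {
  "moves": [
    {"dx": 0.0029,"dy": 0.0007,"dz": 0,"rx": 0,"ry": 0,"rz": 0,"hand": 0},
    {"dx": 0,"dy": 0,"dz": 0,"rx": 0,"ry": 0,"rz": 0,"hand": 0},
    {"dx": 0,"dy": 0,"dz": 0,"rx": 0,"ry": 0,"rz": 0,"hand": 0}
  ]
}}

```text
clock: 8.13
tcp_pos: [0.5043, -0.0001, 0.0392]
tool_rot: [0.623, 0.782, -0.0, -0.0]
contact_force: [-3.9, -0.3, -3.4]
width: 0.0059
gripper_force: 88.4
```

>>> {"method": "step_arm", "body": {
  "moves": [
    {"dx": 0.0029,"dy": 0.0007,"dz": 0,"rx": 0,"ry": 0,"rz": 0,"hand": 0},
    {"dx": 0,"dy": 0,"dz": 0,"rx": 0,"ry": 0,"rz": 0,"hand": 0},
    {"dx": 0,"dy": 0,"dz": 0,"rx": 0,"ry": 0,"rz": 0,"hand": 0}
  ]
}}

```text
clock: 8.38
tcp_pos: [0.5075, 0.0006, 0.0393]
tool_rot: [0.623, 0.782, 0.0, 0.0]
contact_force: [-3.6, -0.6, -3.3]
width: 0.006
gripper_force: 88.3
```

```bash
python3 see.py c | tail -3
```

```text
clock 8.3833 tcp [0.5075 0.0006 0.0393] yaw 0.2246 F [-3.6  -0.62 -3.32] tq [-0.13  0.84  0.02] w 0.006 g 88.3
tcp in disp [-0.1195 -0.0013] tool z [ 3.e-04  1.e-04 -1.e+00] yawerr -0.0005
dish c [0.57185977 0.0153346 ] underside 0.022598976688455633
```

Estimated travel is 17 mm. I continue to about 24 mm, then the last 6 mm past the hump to the third click.

>>> {"method": "step_arm", "body": {
  "moves": [
    {"dx": 0.0029,"dy": 0.0007,"dz": 0,"rx": 0,"ry": 0,"rz": 0,"hand": 0},
    {"dx": 0,"dy": 0,"dz": 0,"rx": 0,"ry": 0,"rz": 0,"hand": 0},
    {"dx": 0,"dy": 0,"dz": 0,"rx": 0,"ry": 0,"rz": 0,"hand": 0}
  ]
}}

```text
clock: 8.78
tcp_pos: [0.5103, 0.0013, 0.0393]
tool_rot: [0.623, 0.782, -0.0, -0.0]
contact_force: [-4.1, -0.9, -2.2]
width: 0.0058
gripper_force: 88.5
```

>>> {"method": "step_arm", "body": {
  "moves": [
    {"dx": 0.0024,"dy": 0.0006,"dz": 0,"rx": 0,"ry": 0,"rz": 0,"hand": 0},
    {"dx": 0,"dy": 0,"dz": 0,"rx": 0,"ry": 0,"rz": 0,"hand": 0},
    {"dx": 0,"dy": 0,"dz": 0,"rx": 0,"ry": 0,"rz": 0,"hand": 0}
  ]
}}

```text
clock: 9.03
tcp_pos: [0.5123, 0.0018, 0.0392]
tool_rot: [0.623, 0.782, -0.0, -0.0]
contact_force: [-4.6, -1.7, -2.7]
width: 0.0059
gripper_force: 88.5
```

>>> {"method": "step_arm", "body": {
  "moves": [
    {"dx": 0.0019,"dy": 0.0004,"dz": 0,"rx": 0,"ry": 0,"rz": 0,"hand": 0},
    {"dx": 0,"dy": 0,"dz": 0,"rx": 0,"ry": 0,"rz": 0,"hand": 0},
    {"dx": 0,"dy": 0,"dz": 0,"rx": 0,"ry": 0,"rz": 0,"hand": 0}
  ]
}}

```text
clock: 9.28
tcp_pos: [0.5144, 0.0022, 0.0392]
tool_rot: [0.623, 0.782, -0.0, -0.0]
contact_force: [-4.6, -1.0, -2.9]
width: 0.0061
gripper_force: 88.4
```

>>> {"method": "step_arm", "body": {
  "moves": [
    {"dx": 0.0019,"dy": 0.0005,"dz": 0,"rx": 0,"ry": 0,"rz": 0,"hand": 0},
    {"dx": 0,"dy": 0,"dz": 0,"rx": 0,"ry": 0,"rz": 0,"hand": 0},
    {"dx": 0,"dy": 0,"dz": 0,"rx": 0,"ry": 0,"rz": 0,"hand": 0}
  ]
}}

```text
clock: 9.53
tcp_pos: [0.5166, 0.0028, 0.0393]
tool_rot: [0.623, 0.782, 0.0, 0.0]
contact_force: [-4.2, -1.0, -2.7]
width: 0.006
gripper_force: 88.3
```

```bash
python3 see.py d | tail -3
```

```text
clock 9.5333 tcp [0.5166 0.0028 0.0393] yaw 0.2246 F [-4.22 -0.97 -2.74] tq [-0.28  1.11 -0.02] w 0.006 g 88.3
tcp in disp [-0.1102 -0.0012] tool z [ 3.e-04  1.e-04 -1.e+00] yawerr -0.0005
dish c [0.58092497 0.01752917] underside 0.022591133168808238
```

>>> {"method": "step_arm", "body": {
  "moves": [
    {"dx": 0.002,"dy": 0.0005,"dz": 0,"rx": 0,"ry": 0,"rz": 0,"hand": 0},
    {"dx": 0.0014,"dy": 0.0003,"dz": 0,"rx": 0,"ry": 0,"rz": 0,"hand": 0},
    {"dx": 0,"dy": 0,"dz": 0,"rx": 0,"ry": 0,"rz": 0,"hand": 0},
    {"dx": 0,"dy": 0,"dz": 0,"rx": 0,"ry": 0,"rz": 0,"hand": 0},
    {"dx": 0,"dy": 0,"dz": 0,"rx": 0,"ry": 0,"rz": 0,"hand": 0},
    {"dx": 0,"dy": 0,"dz": 0,"rx": 0,"ry": 0,"rz": 0,"hand": 0},
    {"dx": 0,"dy": 0,"dz": 0,"rx": 0,"ry": 0,"rz": 0,"hand": 0},
    {"dx": 0,"dy": 0,"dz": 0,"rx": 0,"ry": 0,"rz": 0,"hand": 0},
    {"dx": 0,"dy": 0,"dz": 0,"rx": 0,"ry": 0,"rz": 0,"hand": 0},
    {"dx": 0,"dy": 0,"dz": 0,"rx": 0,"ry": 0,"rz": 0,"hand": 0},
    {"dx": 0,"dy": 0,"dz": 0,"rx": 0,"ry": 0,"rz": 0,"hand": 0},
    {"dx": 0,"dy": 0,"dz": 0,"rx": 0,"ry": 0,"rz": 0,"hand": 0}
  ]
}}

```text
clock: 10.68
tcp_pos: [0.5199, 0.0036, 0.0393]
tool_rot: [0.623, 0.782, -0.0, 0.0]
contact_force: [-3.9, -0.9, -3.4]
width: 0.006
gripper_force: 88.5
```

```bash
python3 see.py e | tail -3
```

```text
clock 10.6833 tcp [0.5199 0.0036 0.0393] yaw 0.2246 F [-3.86 -0.94 -3.39] tq [-0.33  1.13 -0.1 ] w 0.006 g 88.5
tcp in disp [-0.1068 -0.0012] tool z [-0. -0. -1.] yawerr -0.0005
dish c [0.58420258 0.01830739] underside 0.022600704714474194
```

View pics/see_e.png

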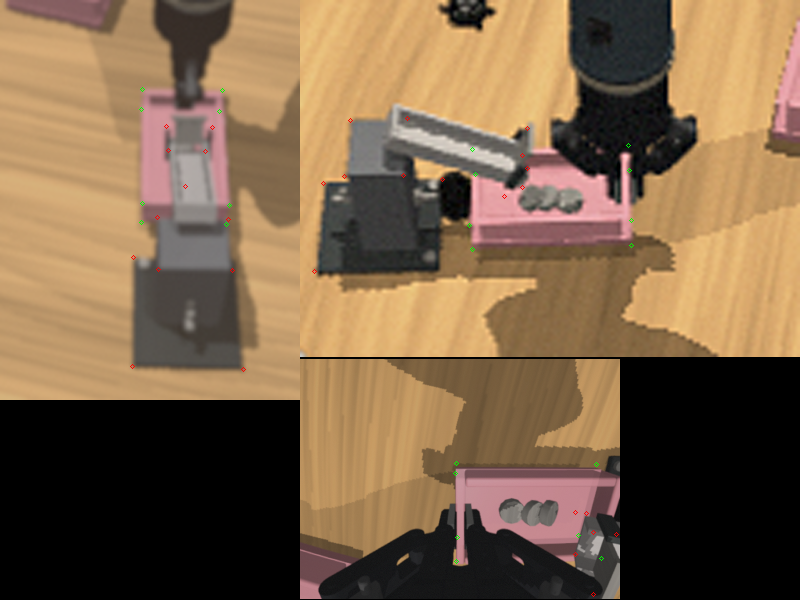

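All three cells lie in the dish (side tile 530–575, 200; wrist tile 530,512), and the chute is empty. I'll check the bumper's travel independently in the side images.

```bash
python3 - <<'E'
from h import *
from disp import dr if False else r
E
python3 - <<'E'
import contextlib,io
from h import *
with contextlib.redirect_stdout(io.StringIO()):
    from disp import r
D=r.x; c=cam('side'); d=np.array([np.cos(D[2]),np.sin(D[2]),0])
p=lambda t:proj('side',[[D[0],D[1],.04]+d*(.015+t)],c)[0]
def cen(k): # centroid of very dark blob near the bumper's lower part, below the chute
    im=cv2.imread(f'pics/side_{k}.png')[180:280,180:320]; g=cv2.resize(im,None,fx=8,fy=8,interpolation=cv2.INTER_CUBIC).max(2)
    return g
ga,ge=cen('a'),cen('e')
for k,g,(x0,x1) in(('a',ga,(46,60)),('e',ge,(36,50))):
    v=[]
    for row in range(int(51*8),int(57*8),4):
        s=g[row,x0*8:x1*8].astype(float); ix=np.nonzero(s<45)[0]
        if len(ix): v.append((x0+ix.min()/8,x0+ix.max()/8))
    print(k,np.round(np.median(v,0)+180,2) if v else None, len(v))
print([np.round(p(t),2).tolist() for t in(0,.0265,.03,.034)])
E
python3 - <<'E'
import sys; sys.path.insert(0,'.')
import os; os.chdir('.')
from fit6 import run
run('e',('side','wrist'),dict(scene=(285,185,325,245),side=(272,220,306,250),wrist=(265,190,560,375)))
E
```

```text
a [228.62 236.88] 12
e [219.06 227.5 ] 12
[[232.19, 235.61], [223.83, 235.84], [222.72, 235.87], [221.46, 235.9]]
('side', 'wrist') [-0.0008 -0.0017  0.0426 -0.0186 -0.0284  0.0532] [0.562 0.052] underside z range 0.0185 rim max 0.0629  File "<stdin>", line 2
    from disp import dr if False else r
                        ^^
SyntaxError: invalid syntax
```

The bumper has shifted 9.47 px in the side view, which is exactly what 30 mm predicts, so it's at the third click. I'm handing the job in.

```bash
python3 -c "
from workcell import arm
print(arm.finish_job())"
```

```text
the job is handed in; nothing more can be done
None
```

The job is handed in: the small pink dish is held about 22 mm off the counter with all three cells in it and the bumper held at the third click (about 30 mm by both force and camera). The dish is level to within about 2°; the judge's verdict was not shown.

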